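Raise the polishing hood's window to the pointer

TASK

Get the bench-top polishing hood ready for work: with the fingertips beneath the lip along the bottom of its clear sliding window, push the window up until the lip is level with the tip of the pointer clamped on the side post. Let go and leave the window standing there; do not pinch the lip between the fingers, and do not shift the pointer or the things standing in front of the hood.

Things in the scene. Friction and masses are not known exactly. Their poses are not given: they have to be found in the camera images.
- hood: Fixed clear-panelled polishing hood, 360 wide (410 over the side channels), 260 deep, 570 high. Origin: on the bench, middle of the front face of its 90 mm plywood plinth. x points level into the hood, y to the left as you face its front, z up; the front is turned partly to the robot's right. Two 30 mm wide aluminium posts flank the window at y = +-150 to 180, 4 mm proud of the plinth.
- lip (a point): Aluminium lip on the window's bottom edge, 290 long (along y), 34 deep, 12 thick. Origin: middle of its front edge at half thickness (underside 6 mm lower). Axes as the hood's: x from the front edge to the pane 34 mm in, z up. Front edge 38 mm before the plinth's face. At the start its underside is 100 mm above the bench, with nothing beneath it but the bench.
- window (a joint): Height of the window above fully down, m: 0 = down (its start), 0.22 = upper stop. It slides straight up the posts, balanced within about 1.5 N by two counterweights in the channels on the hood's sides, with 3 N of rail friction: 2 to 6 N on the lip moves it and it stays where it is left.
- pointer_tip (a point): Tip of the small steel pointer (block 26 x 20 mm with brass clamp screw, 4 to 24 mm out from the plinth's face) on the right-hand post as you face the hood. It points along y at the window, 5 mm past the lip's end. Its height is the marked height, 90 to 190 mm above the middle of the lip's thickness at the start. Held by clamping friction only.
- jar: Loose closed jar, 52 mm across, 58 high, on the bench 75 to 100 mm before the plinth's face, in front of the lip's left end. Origin: centre of its underside. To be left alone.
- file: Loose flat file on the bench in front of the right half of the hood, 200 long, 20 high, with a round wooden handle. Origin: on the bench where handle and blade meet; x along the blade (blade end at 110, handle end at -90 mm). To be left alone.
- bowl: Loose small wooden bowl, 84 mm across, 35 high, on the bench in front of the hood's right-hand corner. Origin: centre of its underside. To be left alone.

How it is judged:
By the outcome, as a careful person would: the job done as asked, in the order asked, and still so for the second after the job is handed in, with the robot touching nothing.
It also fails if it takes over 38 s, if anything falls off the work surface, if the arm or the gripper's body presses on something with over 40 N, if the wrist force passes 120 N, or if a joint passes its speed limit or range.

ROBOT

A 6-joint arm with a two-finger parallel gripper is mounted at the origin on the work surface. World frame = base frame: x ahead of the robot, y to its left, z up, the work surface at z = 0. Lengths are in m, angles in degrees, forces in N, time in s.
With the tool pointing down it reaches from about 0.3 to 0.75 m from the base axis. Payload 8.5 kg.
Tool frame: the origin (TCP) lies on the centre line of the jaws, within the pads' length; the fingertips stand 22 mm ahead of it and the grasp point (between the pads) lies 3 mm ahead of it (env.tip_reach is the distance from the TCP to the fingertips, in m); y points along the fingers, z is the direction in which the jaws open and shut, and the axes are right-handed (so a half turn about y gives the same grasp; the last joint's range is limited). The gripper opens to 85 mm and grips with 20 to 120 N. Pads are 22 mm wide; open, the fingers measure 114 mm over their backs; the gripper's body (76 mm by 85 mm) begins 54 mm behind the grasp point. The pads swing forward as they close: fully open they stand 13 mm farther back than shut.
Start: joints at [-78.742, 21.807, 74.336, -0, 83.858, -12.336], TCP at [0.22, -0.504, 0.253] pointing down, gripper open.
Joint ranges: [-178.18, 178.18], [-50.72, 133.34], [12.68, 142.11], [-81.47, 261.47], [9.98, 163.14], [-165.26, 165.26]. Speed limits (degrees/s): [136.94, 136.94, 180, 180, 180, 180].

INTERFACE

Orientations are given as a 3x3 rotation matrix whose columns are the frame's x, y, z axes.
In Python, from rig import env, get_image gives the robot as it stands. The module is installed in compiled form; this text tells all that it offers.
- The arm moves only by the tool carry_out, never from a script. Its argument "targets" is a list that holds one entry, the list of rows, each a list of 7 numbers: the closure, from 0 (fully open) to 1 (shut), then the shift along the world's x, y, z in mm, then the turn, a rotation vector about the world's x, y, z in degrees. In form: [[[claw, dx, dy, dz, ax, ay, az], ...]]. A call has 1 to 20 rows; each row is the pose to reach, as a shift and turn from the pose commanded when the call began; what a row does not reach only later rows make up. A row lasts 1/12 s, in which the tool goes at most 41.7 mm and 7.16 degrees, less where a joint would pass 70% of its speed; a pose out of reach is approached as far as the arm can. A call with a gripper value outside its range is refused whole. The fingers move at their own pace and stop on an object; "squeeze" is the grip in N (left out, the last holds). Time passes only in rows, so rows that repeat a pose let the fingers close. It gives the time, the measured TCP pose, the force and the opening at its end, in the units of the state.
- env.observe(): the state, without advancing time (a new reading comes with each control period).
- get_image(name): name is "side" or "top"; returns a dict with "img" (480x640x3 uint8, red, green, blue), "fx", "fy", "cx", "cy" (pixels), "rvec" (rotation vector, rad) and "tvec" (3), from world to camera coordinates, as OpenCV has them. Camera axes: x right, y down, z forward; pixel columns grow to the right and rows downward; lengths in m; the calibration is good to about 2 mm. A picture is of the moment at which its call begins. There is no depth.
- env.close_job(): hands the job in, once; it reports no verdict.
The state is a dict: "time_s": time; "q": joint angles; "qvel": joint speeds; "joint_efforts": joint torques, N m; "position": TCP position; "tool_rot": TCP orientation; "ft_force": force on the tool from outside, world axes, zero at the start; "wrist_torque": the same for the moment, N m; "grip_width": finger opening in m.
Only numpy, scipy, OpenCV 4.12 (cv2) and the standard library are available. Lean on these libraries where they do the work, as an engineer would, in place of code of your own. Each camera call takes 0.05 s, during which the arm holds its last target.

## Working session

There is one attempt and no reset: what is moved stays moved. The work goes in short steps, Python scripts to look and compute and a tool call to move; the robot and the scene stay as the last step left them, time stands still between calls to the robot, and variables do not carry over. Pictures are saved under pics/ and viewed, and the job is handed in when it is done.

Besides the shell and the picture viewer there is one more tool, called after "Request:" by a JSON object that holds its "op" and its "data", one argument or row to a line. carry_out: Moves the arm, as the interface text tells. Its arguments: {"type":"object","properties":{"targets":{"type":"array"},"squeeze":{"type":"number"}},"required":["targets"]}

```bash
mkdir -p pics; ls; python3 - <<'E'
from rig import env,get_image
import cv2,numpy as np
for n in("side","top"):
    d=get_image(n);cv2.imwrite(f"pics/{n}0.png",d["img"][:,:,::-1])
    R=cv2.Rodrigues(np.array(d["rvec"]))[0];print(n,d["fx"],d["cx"],d["cy"],-R.T@np.array(d["tvec"]),R[2])
s=env.observe();print(s["time_s"],s["position"],s["tool_rot"],s["grip_width"],env.tip_reach)
E
```

```text
pics
side 581.1431413713095 313.6372796640386 247.31448329746655 [ 0.39060223 -0.1814975   0.9661643 ] [ 0.24859737  0.17369864 -0.9529051 ]
top 576.2151129186922 322.14408036309464 240.67692480369297 [ 0.46480754 -0.04672678  1.1294724 ] [ 0.14435845  0.00592326 -0.98950773]
0.1 [ 0.2200947  -0.50378784  0.2527545 ] [[-9.16400522e-01 -2.87500404e-04  4.00262414e-01]
 [-4.00262423e-01  1.34187587e-03 -9.16399581e-01]
 [-2.73637226e-04 -9.99999058e-01 -1.34477136e-03]] 0.08522858088823487 0.022
```

View pics/side0.png

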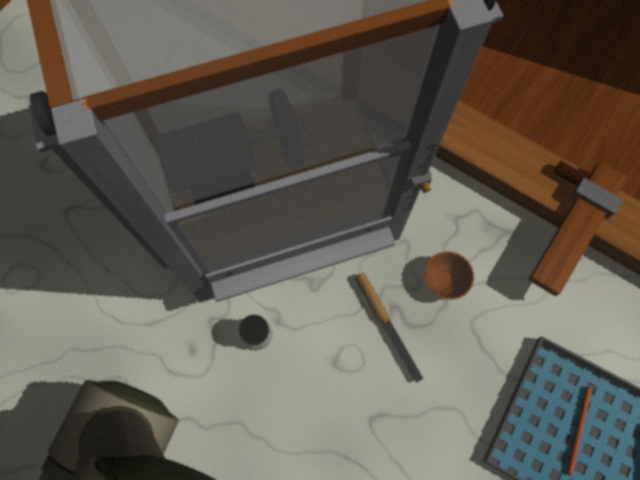

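View pics/top0.png

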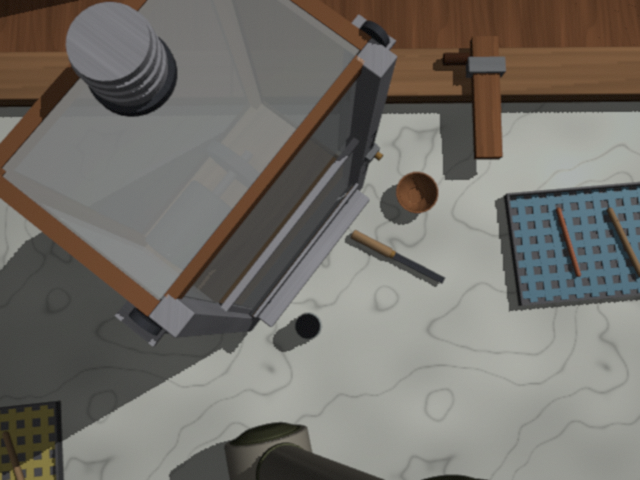

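```bash
python3 - <<'E'
import cv2
a=cv2.imread("pics/side0.png");b=cv2.imread("pics/top0.png")
def z(im,x,y,w,h,k,n): cv2.imwrite(f"pics/{n}.png",cv2.convertScaleAbs(cv2.resize(im[y:y+h,x:x+w],None,fx=k,fy=k,interpolation=cv2.INTER_CUBIC),alpha=1.5))
z(a,190,160,260,190,3,"s1");z(b,240,120,200,200,3,"t1")
z(a,370,130,80,75,8,"s2");z(b,340,120,80,75,8,"t2")
E
```

```text
(no output)
```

View pics/s1.png

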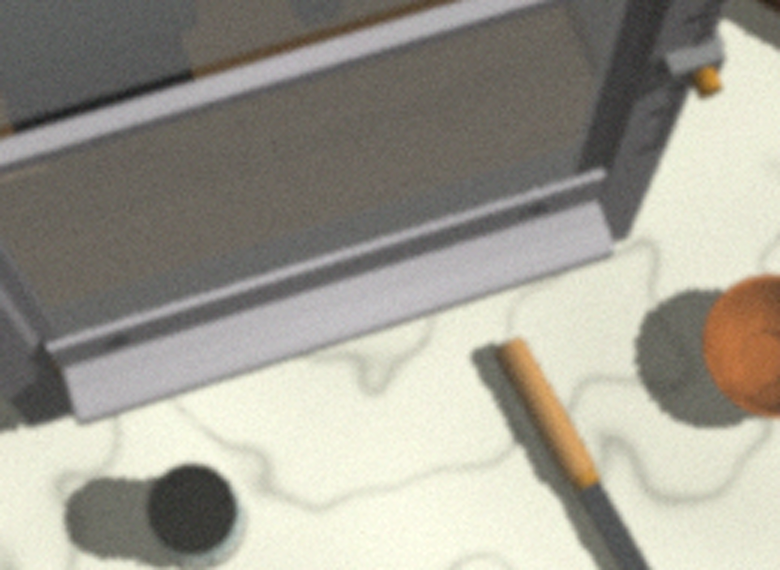

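View pics/t1.png

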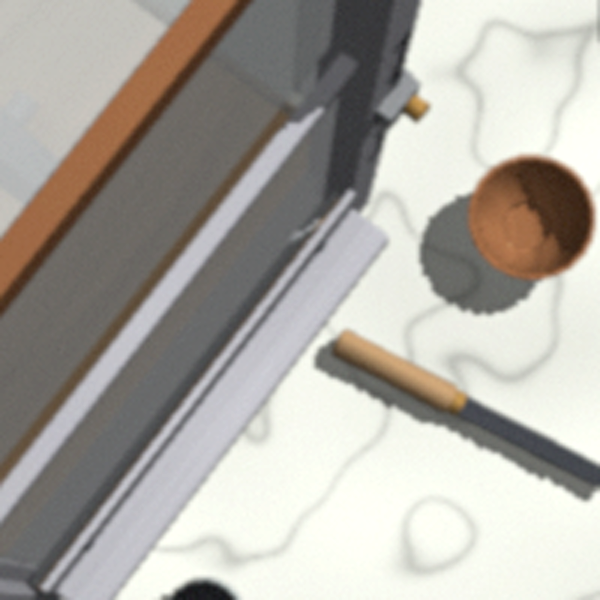

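View pics/s2.png

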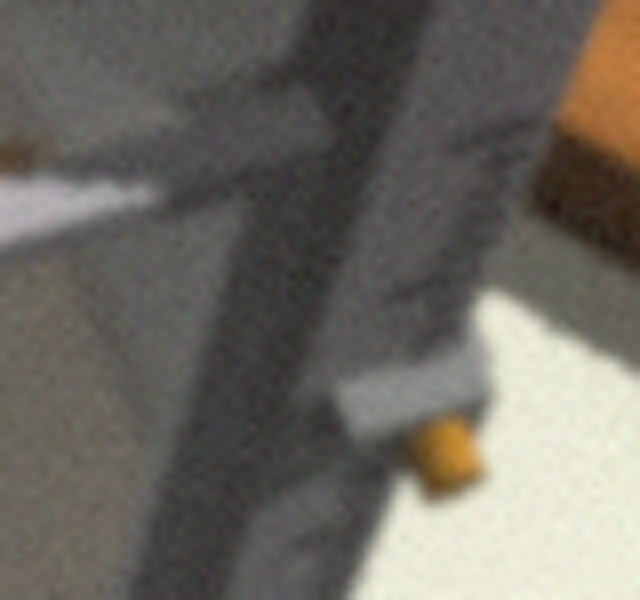

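View pics/t2.png

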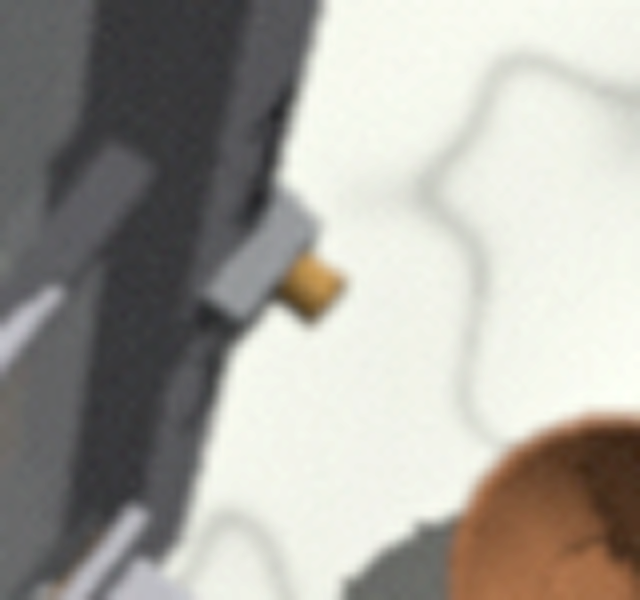

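```bash
cat >h.py <<'E'
import cv2,numpy as np
from rig import env,get_image
C={}
def cal(n):
    if n not in C:
        d=get_image(n);R=cv2.Rodrigues(np.array(d["rvec"]))[0]
        C[n]=(np.array([[d["fx"],0,d["cx"]],[0,d["fy"],d["cy"]],[0,0,1]]),R,np.array(d["tvec"]).reshape(3,1),d["img"])
    return C[n]
def plane(n,uv,z):
    K,R,t,_=cal(n);c=(-R.T@t)[:,0];v=R.T@np.linalg.solve(K,[*uv,1]);return c+v*(z-c[2])/v[2]
def tri(a,b):
    P=[cal(n)[0]@np.hstack(cal(n)[1:3]) for n in("side","top")]
    X=cv2.triangulatePoints(P[0],P[1],np.array(a,float).reshape(2,1),np.array(b,float).reshape(2,1));X=(X[:3]/X[3])[:,0]
    e=[np.linalg.norm((p@np.r_[X,1])[:2]/(p@np.r_[X,1])[2]-q) for p,q in zip(P,(a,b))];return X,np.round(e,2)
def proj(n,X):
    K,R,t,_=cal(n);p=K@(R@np.reshape(X,(3,1))+t);return (p[:2]/p[2])[:,0]
E
python3 - <<'E'
from h import *
np.set_printoptions(precision=4,suppress=True)
S=lambda x,y:(190+(x-1)/3,160+(y-1)/3);T=lambda x,y:(240+(x-1)/3,120+(y-1)/3)
S2=lambda x,y:(370+(x-3.5)/8,130+(y-3.5)/8);T2=lambda x,y:(340+(x-3.5)/8,120+(y-3.5)/8)
R1=plane("side",S(612,250),.112);L1=plane("side",S(80,415),.112);R2=plane("top",T(388,238),.112)
print("lipR",R1,R2,tri(S(612,250),T(388,238)),"lipL",L1,np.linalg.norm(R1-L1))
B=[plane("side",S(598,203),.112),plane("side",S(65,365),.112)];print("back",B)
L2=plane("top",(263,322),.112);print("L2",L2)
print("screw",tri(S2(447,455),T2(312,285)))
print("blk R back",tri(S2(480,338),T2(275,190)),"blk front R",tri(S2(490,388),T2(318,235)),"front L",tri(S2(360,432),T2(232,325)),"back L",tri(S2(335,385),T2(203,292)))
print("jar",plane("side",S(192,508),.058),plane("top",(308,326),.058))
print("bowl",plane("side",(449,275),.035))
print("file",plane("side",S(588,482),.01),plane("side",(362,274),.015),plane("side",(420,380),.01))
E
```

```text
lipR [ 0.6882 -0.1245  0.112 ] [ 0.6886 -0.1255  0.112 ] (array([ 0.6876, -0.125 ,  0.1146]), array([0.31, 0.27])) lipL [0.4657 0.0509 0.112 ] 0.28331436747619027
back [array([ 0.706, -0.105,  0.112]), array([0.4821, 0.0727, 0.112 ])]
L2 [0.4702 0.0637 0.112 ]
screw (array([ 0.7225, -0.129 ,  0.2696]), array([0.28, 0.24]))
blk R back (array([ 0.741 , -0.1226,  0.273 ]), array([0.39, 0.34])) blk front R (array([ 0.7281, -0.1294,  0.2854]), array([0.37, 0.32])) front L (array([ 0.7147, -0.1144,  0.2739]), array([1.08, 0.94])) back L (array([ 0.7197, -0.1079,  0.2757]), array([0.05, 0.04]))
jar [ 0.4634 -0.013   0.058 ] [ 0.4627 -0.0134  0.058 ]
bowl [ 0.7185 -0.2245  0.035 ]
file [ 0.6012 -0.1775  0.01  ] [ 0.6451 -0.1025  0.015 ] [ 0.5497 -0.2744  0.01  ]
```

```bash
cat >>h.py <<'E'
from scipy.spatial.transform import Rotation as Ro
X=np.array([.619,.785,0]);X/=np.linalg.norm(X);Y=np.array([-X[1],X[0],0]);LIP=np.array([.577,-.037,0])
def rot(th):
    th=np.radians(th);y=X*np.cos(th)-np.array([0,0,np.sin(th)]);z=-Y;return np.c_[np.cross(y,z),y,z]
def go(h,z,th=10):
    s=env.observe();p=LIP+h[0]*X+h[1]*Y;p[2]=z
    print("d",np.round((p-s["position"])*1e3,1),"rv",np.round(Ro.from_matrix(rot(th)@np.array(s["tool_rot"]).T).as_rotvec(degrees=True),2))
def st():
    s=env.observe();p=s["position"]-LIP;print("t",s["time_s"],"hood",np.round([p@X,p@Y,p[2]],4),"F",np.round(s["ft_force"],1),"q",np.round(s["q"],0),"w",s["grip_width"],"toolY",np.round(s["tool_rot"][:,1],3))
E
python3 -c "
from h import *
go((-.17,-.005),.24)"
```

```text
d [255.5 330.3 -13. ] rv [ 49.28 -63.89  23.36]
```

Request:
{"op": "carry_out", "data": {
  "targets": [
    [[1, 20, 25, 0, 4, -5, 2], [1, 40, 50, 0, 8, -10, 4], [1, 60, 80, 0, 12, -15, 6], [1, 80, 105, 0, 16, -20, 8], [1, 100, 130, -1, 19, -25, 9], [1, 120, 155, -3, 23, -30, 11], [1, 140, 180, -5, 27, -35, 13], [1, 160, 206, -6, 31, -40, 15], [1, 180, 232, -8, 35, -45, 16.5], [1, 200, 258, -9, 38.5, -50, 18], [1, 220, 284, -11, 42.4, -55, 20], [1, 240, 310, -12, 46.3, -60, 22], [1, 255, 330, -13, 49.3, -63.9, 23.4], [1, 255, 330, -13, 49.3, -63.9, 23.4], [1, 255, 330, -13, 49.3, -63.9, 23.4], [1, 255, 330, -13, 49.3, -63.9, 23.4]]
  ]
}}

```text
time_s: 1.53
position: [0.4751, -0.1745, 0.2404]
tool_rot: [[-0.108, 0.61, 0.785], [-0.138, 0.773, -0.619], [-0.985, -0.175, 0.001]]
ft_force: [-0.0, 0.3, -0.1]
grip_width: -0.0002
```

```bash
python3 - <<'E'
from h import *
st();go((-.10,-.005),.075)
for n in("side","top"): cv2.imwrite(f"pics/{n}1.png",cal(n)[3][:,:,::-1])
E
```

```text
t 1.5333 hood [-0.1711 -0.0051  0.2404] F [-0.   0.3 -0.1] q [-61.  31. 100.  67. 100. -45.] w -0.0002019470321573962 toolY [ 0.61   0.773 -0.175]
d [  43.9   55.9 -165.4] rv [ 0.08 -0.    0.02]
```

View pics/side1.png

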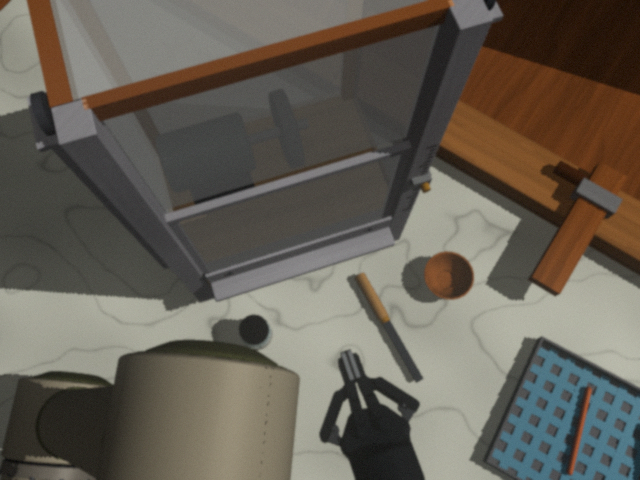

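View pics/top1.png

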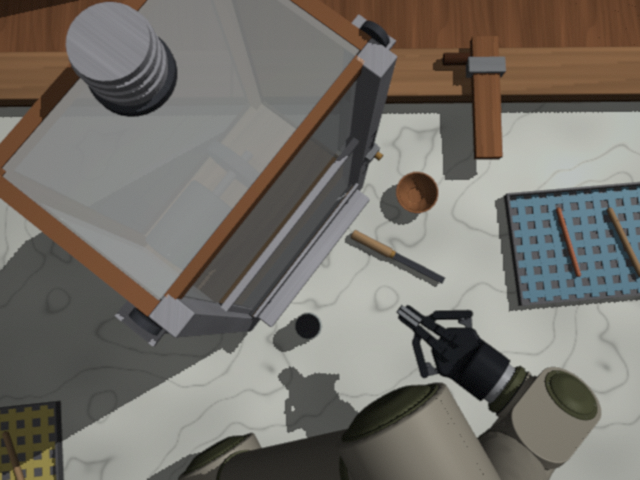

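Request:
{"op": "carry_out", "data": {
  "targets": [
    [[1, 0, 0, -30, 0, 0, 0], [1, 0, 0, -60, 0, 0, 0], [1, 5, 7, -90, 0, 0, 0], [1, 10, 14, -115, 0, 0, 0], [1, 15, 21, -135, 0, 0, 0], [1, 20, 28, -150, 0, 0, 0], [1, 25, 34, -160, 0, 0, 0], [1, 30, 40, -165, 0, 0, 0], [1, 30, 40, -165, 0, 0, 0], [1, 30, 40, -165, 0, 0, 0]]
  ]
}}

```text
time_s: 2.47
position: [0.5053, -0.1341, 0.0759]
tool_rot: [[-0.106, 0.61, 0.785], [-0.137, 0.773, -0.619], [-0.985, -0.174, 0.002]]
ft_force: [-0.1, 0.0, -0.1]
grip_width: 0.0001
```

```bash
python3 - <<'E'
from h import *
st();go((0.0,-.005),.075)
for n in("side","top"): cv2.imwrite(f"pics/{n}2.png",cal(n)[3][:,:,::-1])
cv2.imwrite("pics/m2.png",cv2.resize(np.hstack([cal("side")[3][180:,150:550],cal("top")[3][120:420,200:600]] if 0 else [cal("side")[3][180:480,150:550],cal("top")[3][150:450,200:600]])[:,:,::-1],None,fx=1,fy=1))
E
```

```text
t 2.4667 hood [-0.1207 -0.0038  0.0759] F [-0.1  0.  -0.1] q [-55.  50. 105.  70.  88. -66.] w 0.00011502095144472977 toolY [ 0.61   0.773 -0.174]
d [75.7 94.  -0.9] rv [ 0.05  0.07 -0.02]
```

View pics/m2.png

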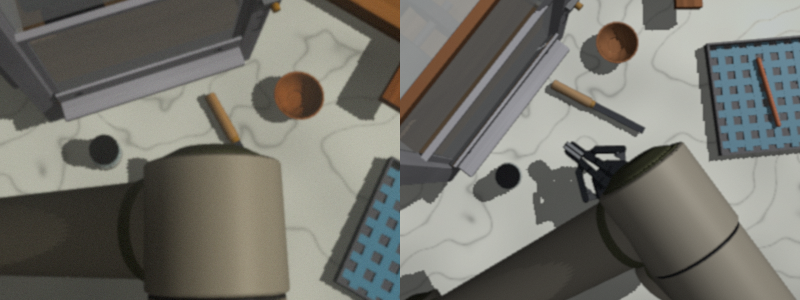

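```bash
python3 - <<'E'
from h import *
for z in(.35,.45,.55):
  for p in((405,345),(480,295),(535,370)):
    d=plane("top",p,z)-LIP;print(z,p,np.round([d@X,d@Y],3))
  for p in((295,340),(340,325),(390,330)):
    d=plane("side",p,z)-LIP;print("side",z,p,np.round([d@X,d@Y],3))
E
```

```text
0.35 (405, 345) [-0.176  0.039]
0.35 (480, 295) [-0.216 -0.076]
0.35 (535, 370) [-0.331 -0.041]
side 0.35 (295, 340) [-0.133  0.05 ]
side 0.35 (340, 325) [-0.133 -0.   ]
side 0.35 (390, 330) [-0.154 -0.049]
0.45 (405, 345) [-0.164  0.044]
0.45 (480, 295) [-0.198 -0.056]
0.45 (535, 370) [-0.298 -0.025]
side 0.45 (295, 340) [-0.149  0.051]
side 0.45 (340, 325) [-0.148  0.009]
side 0.45 (390, 330) [-0.166 -0.032]
0.55 (405, 345) [-0.151  0.05 ]
0.55 (480, 295) [-0.181 -0.036]
0.55 (535, 370) [-0.266 -0.009]
side 0.55 (295, 340) [-0.164  0.053]
side 0.55 (340, 325) [-0.164  0.018]
side 0.55 (390, 330) [-0.178 -0.015]
```

Request:
{"op": "carry_out", "data": {
  "targets": [
    [[1, 13, 16, 0, 0, 0, 0], [1, 28, 35, 0, 0, 0, 0], [1, 42, 52, 0, 0, 0, 0], [1, 54, 67, 0, 0, 0, 0], [1, 64, 79, 0, 0, 0, 0], [1, 72, 89, 0, 0, 0, 0], [1, 76, 94, -1, 0, 0, 0], [1, 76, 94, -1, 0, 0, 0], [1, 76, 94, -1, 0, 0, 0]]
  ]
}}

```text
time_s: 3.42
position: [0.581, -0.0403, 0.0745]
tool_rot: [[-0.107, 0.61, 0.785], [-0.137, 0.773, -0.619], [-0.985, -0.173, 0.001]]
ft_force: [-0.8, -0.3, 0.2]
grip_width: 0.0003
```

```bash
python3 - <<'E'
from h import *
st()
cv2.imwrite("pics/m3.png",np.hstack([cal("side")[3][180:480,150:550],cal("top")[3][150:450,200:600]])[:,:,::-1])
E
```

```text
t 3.4167 hood [-0.0001 -0.0052  0.0745] F [-0.8 -0.3  0.2] q [-41.  50. 103.  83.  82. -63.] w 0.0002622328935032024 toolY [ 0.61   0.773 -0.173]
```

View pics/m3.png

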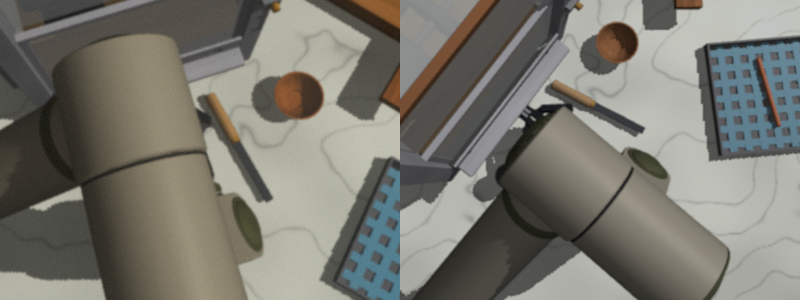

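Request:
{"op": "carry_out", "data": {
  "targets": [
    [[1, 0, 0, 4, 0, 0, 0], [1, 0, 0, 8, 0, 0, 0], [1, 0, 0, 11, 0, 0, 0], [1, 0, 0, 13, 0, 0, 0], [1, 0, 0, 15, 0, 0, 0], [1, 0, 0, 17, 0, 0, 0], [1, 0, 0, 19, 0, 0, 0], [1, 0, 0, 21, 0, 0, 0], [1, 0, 0, 23, 0, 0, 0], [1, 0, 0, 25, 0, 0, 0]]
  ]
}}

```text
time_s: 4.35
position: [0.5812, -0.0401, 0.0994]
tool_rot: [[-0.107, 0.61, 0.785], [-0.137, 0.773, -0.619], [-0.985, -0.174, 0.0]]
ft_force: [-0.9, -2.4, -3.7]
grip_width: -0.0
```

```bash
python3 - <<'E'
from h import *
st()
for n in("side","top"): cv2.imwrite(f"pics/{n}4.png",cal(n)[3][:,:,::-1])
cv2.imwrite("pics/m4.png",np.hstack([cal("side")[3][100:400,150:550],cal("top")[3][100:400,200:600]])[:,:,::-1])
E
```

```text
t 4.35 hood [ 0.0001 -0.0052  0.0994] F [-0.9 -2.4 -3.7] q [-41.  47. 103.  83.  83. -60.] w -6.1392948649915e-07 toolY [ 0.61   0.773 -0.174]
```

View pics/m4.png

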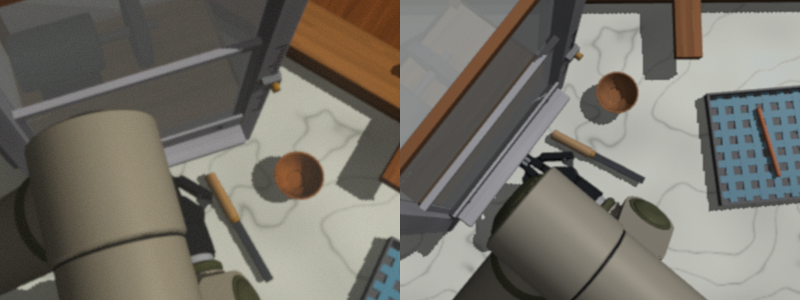

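Request:
{"op": "carry_out", "data": {
  "targets": [
    [[1, 0, 0, 3, 0, 0, 0], [1, -1, -1, 8, 0, 0, 0], [1, -1, -1, 14, 0, 0, 0], [1, -2, -2, 20, 0, 0, 0], [1, -2, -2, 27, 0, 0, 0], [1, -2, -2, 34, 0, 0, 0], [1, -2, -2, 41, 0, 0, 0], [1, -2, -2, 48, 0, 0, 0], [1, -2, -2, 55, 0, 0, 0], [1, -2, -2, 62, 0, 0, 0], [1, -2, -2, 69, 0, 0, 0], [1, -2, -2, 76, 0, 0, 0], [1, -2, -2, 83, 0, 0, 0], [1, -2, -2, 90, 0, 0, 0], [1, -2, -2, 96, 0, 0, 0], [1, -2, -2, 102, 0, 0, 0], [1, -2, -2, 107, 0, 0, 0], [1, -2, -2, 111, 0, 0, 0], [1, -2, -2, 114, 0, 0, 0], [1, -2, -2, 116, 0, 0, 0]]
  ]
}}

```text
time_s: 6.12
position: [0.5791, -0.042, 0.2157]
tool_rot: [[-0.107, 0.61, 0.785], [-0.137, 0.773, -0.619], [-0.985, -0.173, 0.001]]
ft_force: [-1.7, 2.3, -3.9]
grip_width: -0.0
```

```bash
python3 - <<'E'
from h import *
st()
for n in("side","top"): cv2.imwrite(f"pics/{n}5.png",cal(n)[3][:,:,::-1])
def z(n,x,y,w,h,k): return cv2.convertScaleAbs(cv2.resize(cal(n)[3][y:y+h,x:x+w,::-1],None,fx=k,fy=k,interpolation=cv2.INTER_CUBIC),alpha=1.5)
cv2.imwrite("pics/m5.png",np.hstack([z("side",370,150,80,100,5),z("top",320,130,80,100,5)]))
cv2.imwrite("pics/w5.png",np.hstack([cal("side")[3][100:400,150:550],cal("top")[3][100:400,200:600]])[:,:,::-1])
E
```

```text
t 6.1167 hood [-0.0026 -0.0047  0.2157] F [-1.7  2.3 -3.9] q [-41.  34. 101.  81.  85. -45.] w -2.14802571873176e-05 toolY [ 0.61   0.773 -0.173]
```

View pics/w5.png

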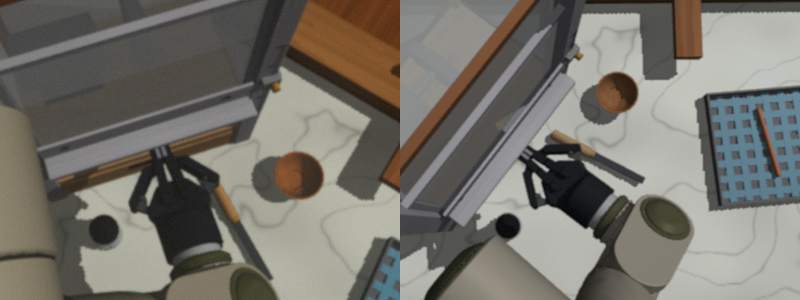

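View pics/m5.png

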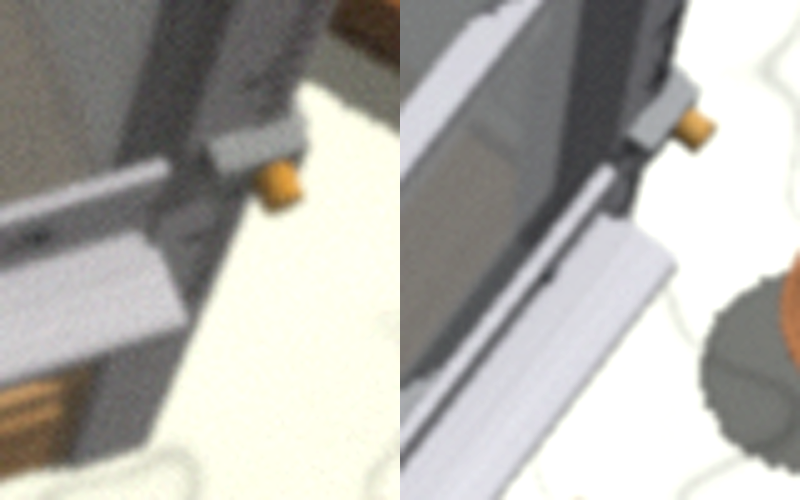

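```bash
python3 - <<'E'
from h import *
np.set_printoptions(precision=4,suppress=True)
a=(370+187/5,150+322/5);b=(320+275/5,130+265/5)
x,e=tri(a,b);print(x,e)
# mean camera images for noise reduction
for n,(x0,y0) in {"side":(385,155),"top":(352,130)}.items():
    im=np.mean([get_image(n)["img"].astype(float) for _ in range(4)],0)
    c=im[y0:y0+45,x0:x0+55,::-1]
    cv2.imwrite(f"pics/b{n}.png",np.clip(cv2.resize(c,None,fx=14,fy=13,interpolation=cv2.INTER_CUBIC)*1.7,0,255).astype(np.uint8))
for n,p in(("side",a),("top",b)):
    for z in(.22,.23,.24,.25): print(n,z,plane(n,p,z))
E
```

```text
[ 0.6872 -0.1264  0.2397] [0.89 0.77]
side 0.22 [ 0.6962 -0.1257  0.22  ]
side 0.23 [ 0.6921 -0.1265  0.23  ]
side 0.24 [ 0.688  -0.1272  0.24  ]
side 0.25 [ 0.6839 -0.128   0.25  ]
top 0.22 [ 0.6912 -0.1273  0.22  ]
top 0.23 [ 0.6887 -0.1264  0.23  ]
top 0.24 [ 0.6862 -0.1256  0.24  ]
top 0.25 [ 0.6837 -0.1247  0.25  ]
```

View pics/bside.png

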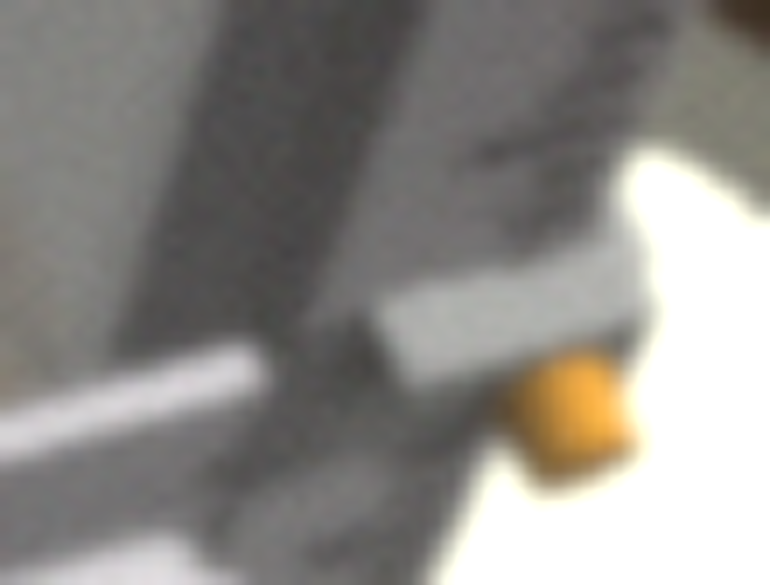

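View pics/btop.png

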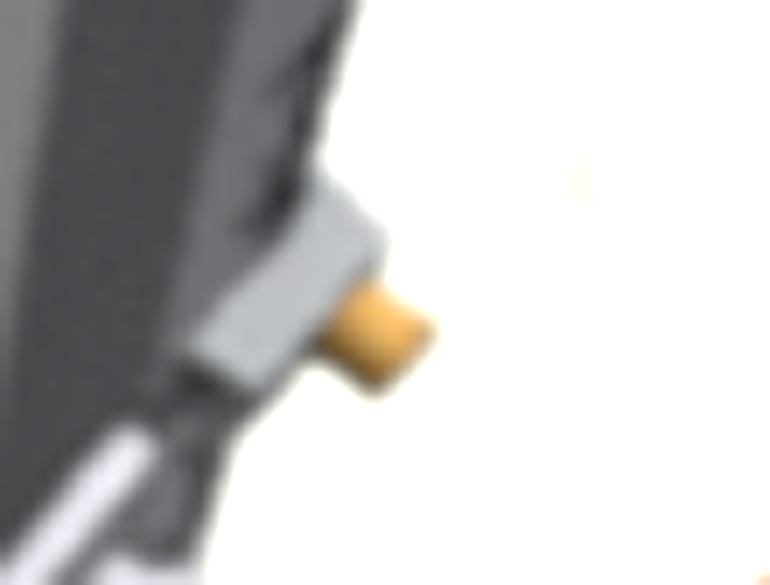

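```bash
python3 - <<'E'
from h import *
np.set_printoptions(precision=4,suppress=True)
S=lambda x,y:(385+(x-6.5)/14,155+(y-6)/13);T=lambda x,y:(352+(x-6.5)/14,130+(y-6)/13)
P={"FL":((408,388),(250,388)),"BL":((375,318),(190,345)),"FR":((650,312),(383,240)),"BR":((630,235),(318,180)),
"screw_mid":((570,415),(378,335)),"screw_base":((545,380),(345,310)),"screw_end":((585,455),(405,365)),"rail end":((262,358),(145,440))}
for k,(s,t) in P.items():
    x,e=tri(S(*s),T(*t));d=x-LIP;print(k,"hood",np.array([d@X,d@Y,x[2]]),e)
    for n,p in(("side",S(*s)),("top",T(*t))):
        o=[]
        for z in(.26,.27,.28,.29):
            d=plane(n,p,z)-LIP;o+=[d@X,d@Y]
        print("  ",n,np.array(o))
E
```

```text
FL hood [ 0.0248 -0.1571  0.2709] [0.12 0.1 ]
   side [ 0.0288 -0.1603  0.0251 -0.1572  0.0215 -0.1541  0.0178 -0.1511]
   top [ 0.0261 -0.1603  0.0249 -0.1575  0.0237 -0.1547  0.0225 -0.1519]
BL hood [ 0.0333 -0.1574  0.2696] [0.24 0.2 ]
   side [ 0.037  -0.1601  0.0332 -0.157   0.0294 -0.1539  0.0257 -0.1508]
   top [ 0.0345 -0.1604  0.0333 -0.1576  0.032  -0.1548  0.0307 -0.1521]
FR hood [ 0.0234 -0.179   0.2769] [0.16 0.14]
   side [ 0.0296 -0.185   0.0259 -0.1816  0.0223 -0.1782  0.0186 -0.1747]
   top [ 0.0254 -0.184   0.0243 -0.1809  0.0231 -0.1778  0.0219 -0.1748]
BR hood [ 0.0343 -0.1825  0.2703] [0.18 0.16]
   side [ 0.0382 -0.1863  0.0344 -0.1829  0.0306 -0.1794  0.0268 -0.176 ]
   top [ 0.0357 -0.1855  0.0344 -0.1824  0.0331 -0.1793  0.0318 -0.1762]
screw_mid hood [ 0.0177 -0.1708  0.2701] [0.31 0.27]
   side [ 0.0213 -0.1737  0.0177 -0.1705  0.0142 -0.1672  0.0107 -0.1639]
   top [ 0.0188 -0.1742  0.0177 -0.1713  0.0166 -0.1683  0.0155 -0.1654]
screw_base hood [ 0.0227 -0.1712  0.268 ] [0.67 0.58]
   side [ 0.0256 -0.1729  0.022  -0.1696  0.0184 -0.1664  0.0148 -0.1631]
   top [ 0.0235 -0.1744  0.0224 -0.1715  0.0212 -0.1685  0.0201 -0.1656]
screw_end hood [ 0.013  -0.17    0.2707] [0.01 0.01]
   side [ 0.0168 -0.1735  0.0133 -0.1702  0.0098 -0.1669  0.0063 -0.1637]
   top [ 0.0142 -0.1731  0.0131 -0.1702  0.0121 -0.1672  0.011  -0.1643]
rail end hood [ 0.029  -0.143   0.2788] [0.06 0.05]
   side [ 0.0361 -0.1484  0.0323 -0.1454  0.0286 -0.1425  0.0248 -0.1396]
   top [ 0.0314 -0.148   0.0301 -0.1454  0.0289 -0.1427  0.0276 -0.1401]
```

```bash
cat > look.py <<'E'
from h import *
import sys
t=sys.argv[1];W=[]
for n,(x0,y0) in {"side":(393,165),"top":(355,140)}.items():
    im=np.mean([get_image(n)["img"].astype(float) for _ in range(6)],0)
    c=im[y0:y0+36,x0:x0+32,::-1]
    W.append(np.clip((cv2.resize(c,None,fx=12.5,fy=16,interpolation=cv2.INTER_CUBIC)-35)*2.2,0,255).astype(np.uint8))
cv2.imwrite(f"pics/{t}.png",np.hstack(W))
st()
E
python3 look.py l1; python3 - <<'E'
from h import *
for n in("side","top"):
  for nm,q in(("blkFL",(.024,-.156)),("tip",(.029,-.154))):
    print(n,nm,[np.round(proj(n,LIP+q[0]*X+q[1]*Y+[0,0,z]),1) for z in(.25,.26,.27,.28)])
E
```

```text
t 7.4167 hood [-0.0026 -0.0048  0.2153] F [-0.1 -0.2  0.1] q [-41.  34. 101.  81.  85. -45.] w 2.706687460504436e-05 toolY [ 0.61   0.773 -0.173]
side blkFL [array([410.7, 191.5]), array([411.9, 188.5]), array([413.1, 185.4]), array([414.3, 182.2])]
side tip [array([408. , 188.6]), array([409.2, 185.6]), array([410.3, 182.5]), array([411.5, 179.3])]
top blkFL [array([368.3, 164. ]), array([368.8, 162.3]), array([369.3, 160.5]), array([369.7, 158.6])]
top tip [array([365. , 163.1]), array([365.4, 161.3]), array([365.9, 159.5]), array([366.3, 157.7])]
```

View pics/l1.png

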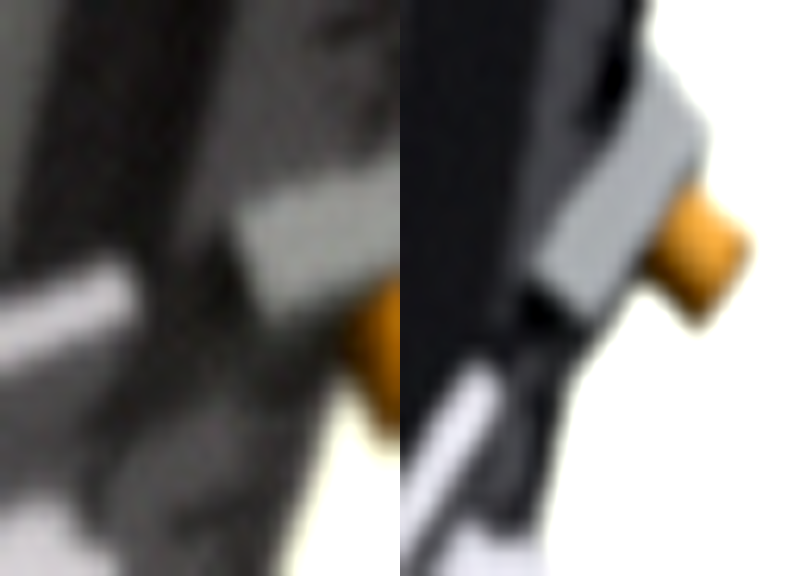

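Request:
{"op": "carry_out", "data": {
  "targets": [
    [[1, 0, 0, 1, 0, 0, 0], [1, 0, 0, 3, 0, 0, 0], [1, 0, 0, 6, 0, 0, 0], [1, 0, 0, 9, 0, 0, 0], [1, 0, 0, 12, 0, 0, 0], [1, 0, 0, 15, 0, 0, 0], [1, 0, 0, 18, 0, 0, 0], [1, 0, 0, 20, 0, 0, 0], [1, 0, 0, 21, 0, 0, 0], [1, 0, 0, 22, 0, 0, 0]]
  ]
}}

```text
time_s: 8.35
position: [0.5791, -0.042, 0.2375]
tool_rot: [[-0.107, 0.61, 0.785], [-0.137, 0.773, -0.619], [-0.985, -0.174, 0.001]]
ft_force: [0.6, 0.8, -4.6]
grip_width: -0.0003
```

```bash
python3 look.py l2
```

```text
t 8.95 hood [-0.0026 -0.0048  0.2375] F [-0.8  0.1 -0.6] q [-41.  32. 100.  81.  86. -41.] w -0.00021616392488390347 toolY [ 0.61   0.773 -0.173]
```

View pics/l2.png

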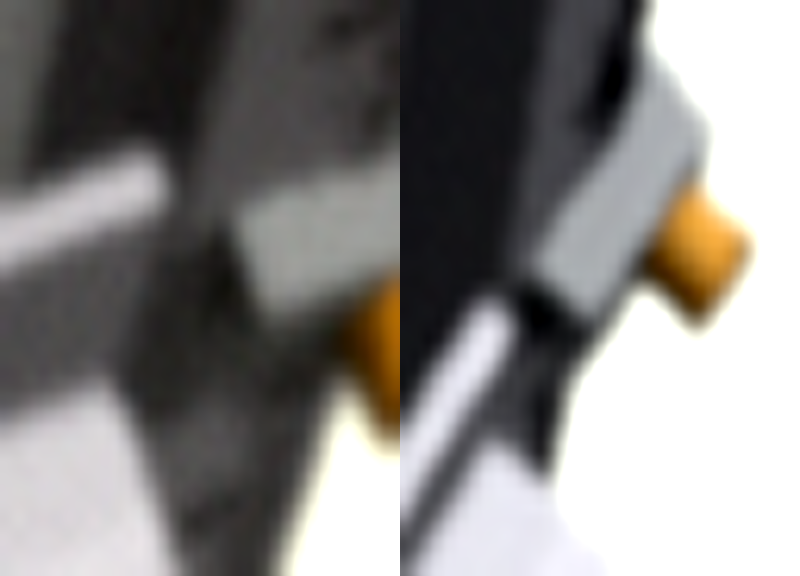

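```bash
python3 - <<'E'
from h import *
W=[]
for n,(x0,y0) in {"side":(385,155),"top":(345,130)}.items():
    im=cal(n)[3].astype(float);cv2.imwrite(f"pics/{n}6.png",im[:,:,::-1])
    c=im[y0:y0+60,x0:x0+40,::-1]
    W.append(np.clip(cv2.resize(c,None,fx=10,fy=10,interpolation=cv2.INTER_CUBIC)*1.5,0,255).astype(np.uint8))
cv2.imwrite("pics/l3.png",np.hstack(W))
E
```

```text
[ WARN:0@1.569] global loadsave.cpp:1063 imwrite_ Unsupported depth image for selected encoder is fallbacked to CV_8U.
```

View pics/l3.png

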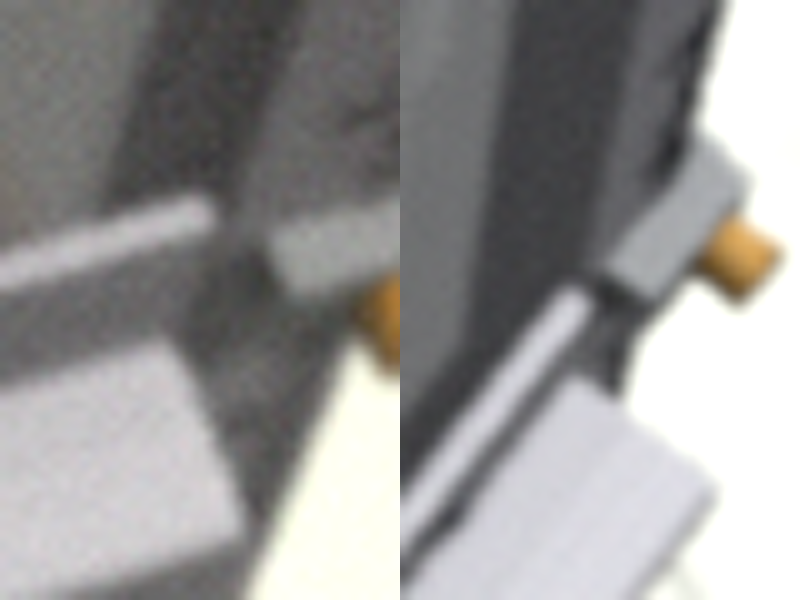

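```bash
python3 - <<'E'
from h import *
np.set_printoptions(precision=4,suppress=True)
P={"lipFR":((408.85,207.55),(376.05,178.55)),"lipBR":((401.05,189.05),(362.05,167.55)),"FL":((413.6,184.6),(369.55,160.05)),"BL":((411.35,178.6),(365.05,156.05))}
for k,(s,t) in P.items():
    x,e=tri(s,t);d=x-LIP;print(k,"tri",np.array([d@X,d@Y,x[2]]),e)
    for n,p in(("side",s),("top",t)):
        for z in(.2607,.265,.27,.275): d=plane(n,p,z)-LIP;print("  ",n,z,np.array([d@X,d@Y]))
E
```

```text
lipFR tri [-0.0009 -0.1417  0.2626] [0.14 0.12]
   side 0.2607 [-0.0002 -0.1425]
   side 0.265 [-0.0016 -0.1413]
   side 0.27 [-0.0033 -0.1398]
   side 0.275 [-0.0049 -0.1384]
   top 0.2607 [-0.0007 -0.142 ]
   top 0.265 [-0.0011 -0.1409]
   top 0.27 [-0.0015 -0.1396]
   top 0.275 [-0.0019 -0.1384]
lipBR tri [ 0.0269 -0.142   0.2618] [0.3  0.26]
   side 0.2607 [ 0.0274 -0.1419]
   side 0.265 [ 0.0258 -0.1407]
   side 0.27 [ 0.024  -0.1393]
   side 0.275 [ 0.0222 -0.1379]
   top 0.2607 [ 0.0271 -0.1427]
   top 0.265 [ 0.0265 -0.1416]
   top 0.27 [ 0.0259 -0.1403]
   top 0.275 [ 0.0253 -0.139 ]
FL tri [ 0.0236 -0.1559  0.2733] [0.04 0.03]
   side 0.2607 [ 0.0282 -0.1599]
   side 0.265 [ 0.0267 -0.1585]
   side 0.27 [ 0.0249 -0.157 ]
   side 0.275 [ 0.023  -0.1555]
   top 0.2607 [ 0.0251 -0.1594]
   top 0.265 [ 0.0246 -0.1582]
   top 0.27 [ 0.024  -0.1568]
   top 0.275 [ 0.0234 -0.1554]
BL tri [ 0.0332 -0.157   0.2714] [0.16 0.14]
   side 0.2607 [ 0.0372 -0.1601]
   side 0.265 [ 0.0356 -0.1588]
   side 0.27 [ 0.0337 -0.1572]
   side 0.275 [ 0.0318 -0.1557]
   top 0.2607 [ 0.0345 -0.1602]
   top 0.265 [ 0.034 -0.159]
   top 0.27 [ 0.0334 -0.1576]
   top 0.275 [ 0.0327 -0.1562]
```

```bash
python3 - <<'E'
from h import *
np.set_printoptions(precision=1,suppress=True)
# draw projected bottom front-edge lines for several depths below the block top on zoomed views, y shifted by +.003 frame offset
W=[]
for n,(x0,y0) in {"side":(393,160),"top":(355,135)}.items():
    im=np.mean([cv2.imread(f"pics/{n}{i}.png").astype(float) for i in(0,1,2,4,5,6)],0)
    c=im[y0:y0+36,x0:x0+40]
    k=20 if 0 else 10
    g=np.clip((cv2.resize(c,None,fx=10,fy=14,interpolation=cv2.INTER_CUBIC)-30)*1.8,0,255).astype(np.uint8)
    h=g.copy()
    for z,col in((.271,(0,0,255)),(.259,(0,255,0)),(.251,(255,0,0))):
        a,b=[proj(n,LIP+.024*X+y*Y+[0,0,z]) for y in(-.157,-.181)]
        f=lambda p:(int((p[0]-x0+.5)*10),int((p[1]-y0+.5)*14))
        cv2.line(h,f(a),f(b),col,1)
    W.append(np.vstack([g,h][0:2]))
o=np.hstack(W);o=cv2.resize(o,None,fx=.99,fy=.59) if o.shape[0]>600 and 0 else o
cv2.imwrite("pics/l4a.png",o[:504]);cv2.imwrite("pics/l4b.png",o[504:]);print(o.shape)
E
```

```text
(1008, 800, 3)
```

View pics/l4a.png

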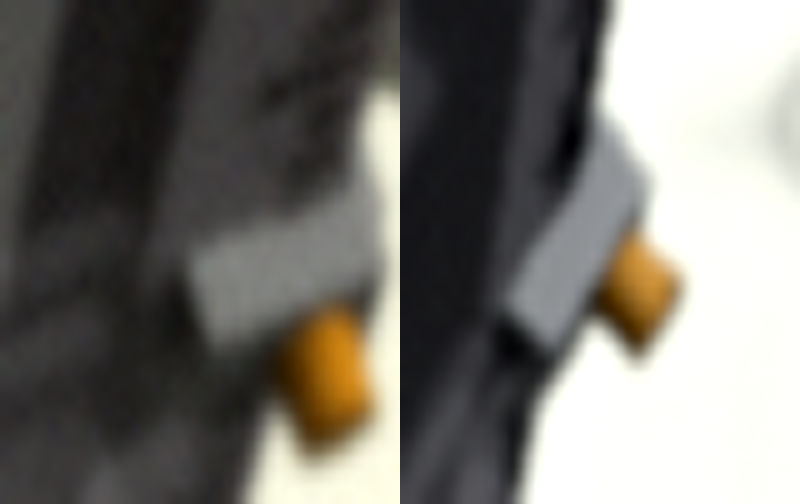

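View pics/l4b.png

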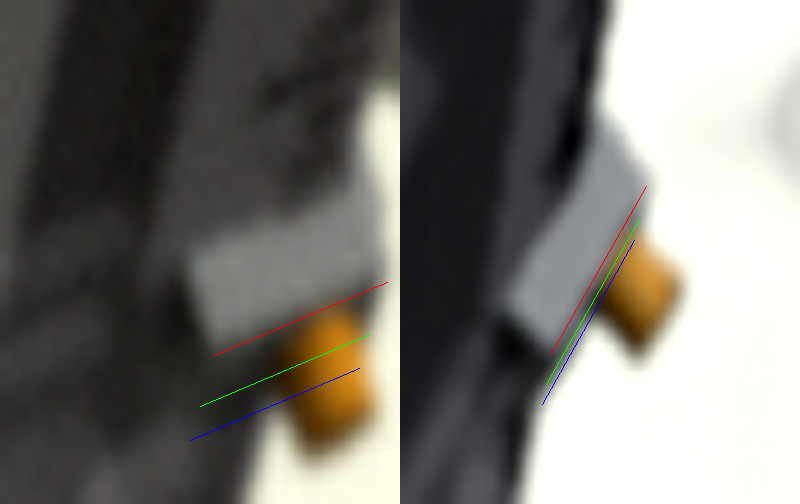

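```bash
python3 - <<'E'
from h import *
W=[]
for n,(x0,y0) in {"side":(396,170),"top":(352,145)}.items():
    im=np.mean([cv2.imread(f"pics/{n}{i}.png").astype(float) for i in(0,1,2,4)],0)
    c=im[y0:y0+28,x0:x0+26]
    g=np.clip((cv2.resize(c,None,fx=15,fy=20,interpolation=cv2.INTER_CUBIC)-35)*3.5,0,255).astype(np.uint8)
    h=g.copy()
    f=lambda p:(int((p[0]-x0+.5)*15),int((p[1]-y0+.5)*20))
    q=lambda x,y,z:f(proj(n,LIP+x*X+y*Y+[0,0,z]))
    cv2.polylines(h,[np.array([q(.024,-.157,.271),q(.034,-.157,.271),q(.034,-.157,.251),q(.024,-.157,.251)])],True,(0,0,255),1)
    for z,col in((.261,(0,255,0)),(.266,(255,255,0))): cv2.line(h,q(.029,-.157,z),q(.029,-.147,z),col,1)
    W+=[g,h]
cv2.imwrite("pics/l5a.png",np.hstack(W[:2]));cv2.imwrite("pics/l5b.png",np.hstack(W[2:]))
E
```

```text
(no output)
```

View pics/l5a.png

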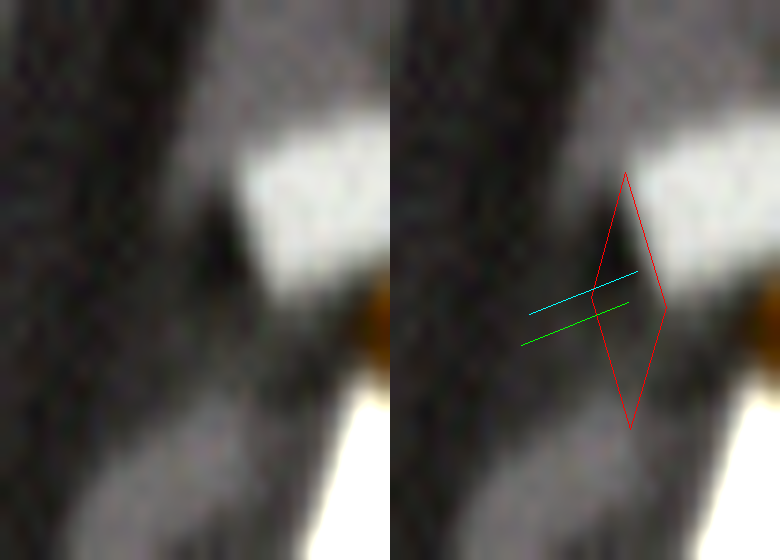

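View pics/l5b.png

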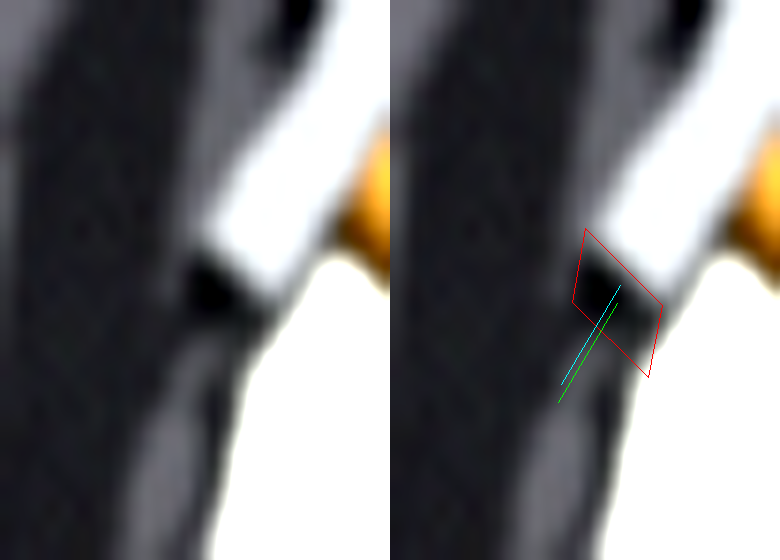

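Request:
{"op": "carry_out", "data": {
  "targets": [
    [[1, 0, 0, 1, 0, 0, 0], [1, 0, 0, 2, 0, 0, 0], [1, 0, 0, 3, 0, 0, 0], [1, 0, 0, 4, 0, 0, 0], [1, 0, 0, 5, 0, 0, 0], [1, 0, 0, 5.5, 0, 0, 0], [1, 0, 0, 6, 0, 0, 0], [1, 0, 0, 6, 0, 0, 0]]
  ]
}}

```text
time_s: 10.02
position: [0.5791, -0.042, 0.2434]
tool_rot: [[-0.107, 0.61, 0.785], [-0.137, 0.773, -0.619], [-0.985, -0.173, 0.001]]
ft_force: [0.1, -0.8, -4.2]
grip_width: 0.0003
```

```bash
python3 look.py l6; python3 - <<'E'
from h import *
W=[]
for n,(x0,y0) in {"side":(385,150),"top":(345,130)}.items():
    im=np.mean([get_image(n)["img"].astype(float) for _ in range(5)],0)
    c=im[y0:y0+60,x0:x0+40,::-1]
    W.append(np.clip(cv2.resize(c,None,fx=10,fy=10,interpolation=cv2.INTER_CUBIC)*1.7,0,255).astype(np.uint8))
cv2.imwrite("pics/l7.png",np.hstack(W))
E
```

```text
t 10.6167 hood [-0.0026 -0.0048  0.2434] F [ 0.  -0.8 -2.3] q [-41.  31. 100.  81.  86. -41.] w -0.00010162784880309912 toolY [ 0.61   0.773 -0.173]
```

View pics/l6.png

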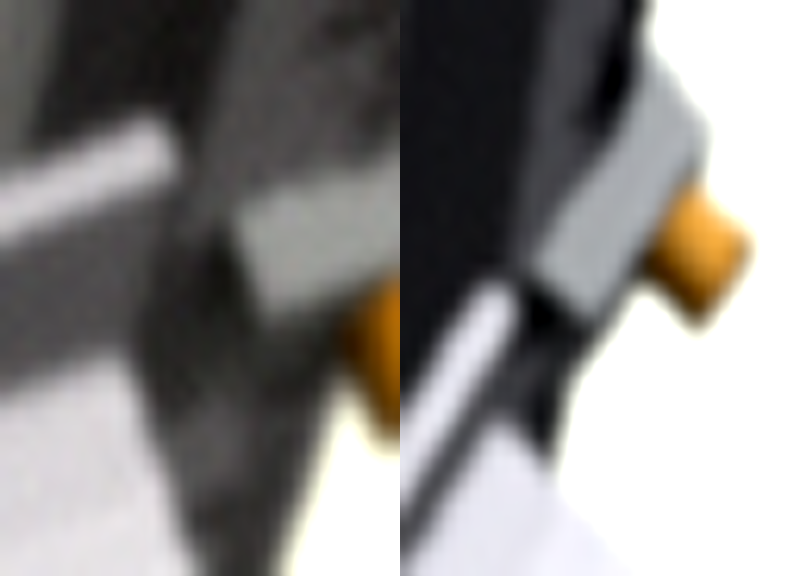

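View pics/l7.png

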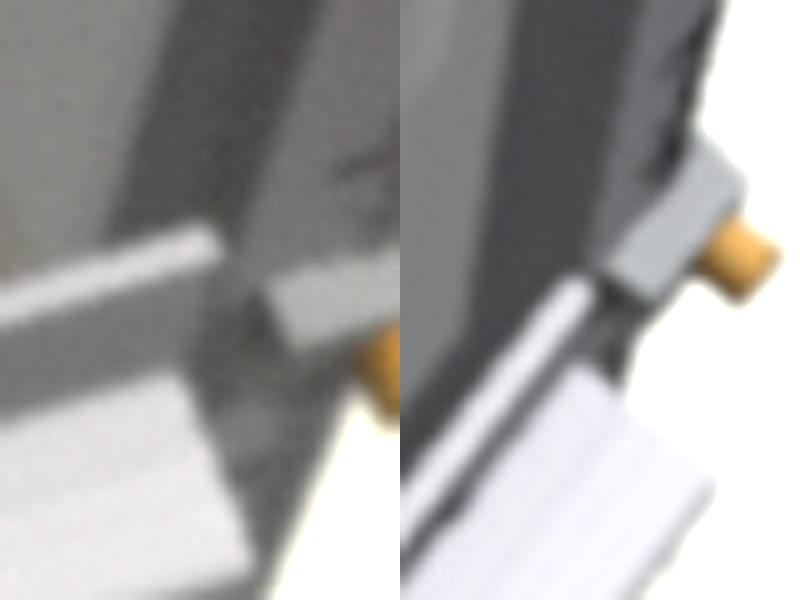

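```bash
python3 - <<'E'
from h import *
np.set_printoptions(precision=4,suppress=True)
S=lambda x,y:(385+(x-4.5)/10,150+(y-4.5)/10);T=lambda x,y:(345+(x-404.5)/10,130+(y-4.5)/10)
P={"lipFR":(S(252,562),T(715,485)),"lipBR":(S(178,372),T(580,368)),"FL":(S(290,350),T(650,307)),"BL":(S(264,287),T(606,265))}
for k,(s,t) in P.items():
    x,e=tri(s,t);d=x-LIP;print(k,"tri",np.array([d@X,d@Y,x[2]]),e)
# edges fit: x-coordinate (hood) of long edges in side view, as function of z
im=np.mean([get_image("side")["img"].astype(float).mean(2) for _ in range(8)],0)
def edge(x,ylo,yhi,sgn):
    from scipy.interpolate import interp1d
    o=[]
    for u in range(*x):
        col=cv2.GaussianBlur(im[:,u-0:u+1],(1,5),0)[:,0];g=np.diff(col)*sgn
        a,b=ylo(u),yhi(u);k=a+int(np.argmax(g[a:b]))
        d=(g[k-1]-g[k+1])/(2*(g[k-1]-2*g[k]+g[k+1])+1e-9);o.append((u,k+.5+d))
    return np.array(o)
lb=edge((375,400),lambda u:int(190+(u-400)*-.25)-6,lambda u:int(190+(u-400)*-.25)+5,1)
print(np.polyfit(lb[:,0]-400,lb[:,1],1),np.std(lb[:,1]-np.polyval(np.polyfit(lb[:,0],lb[:,1],1),lb[:,0])))
bf=edge((415,419),lambda u:177+5,lambda u:188,-1);bb=edge((415,426),lambda u:172,lambda u:180,1)
print("front",bf,"back",bb)
def rep(nm,pts):
    for z in(.262,.267,.272):
        v=[(plane("side",p,z)-LIP)@X for p in pts];print(nm,z,np.mean(v),np.std(v))
rep("lipback",lb);rep("blkfront",bf);rep("blkback",bb)
lf=edge((375,408),lambda u:int(207+(u-409)*-.27)-5,lambda u:int(207+(u-409)*-.27)+5,-1);rep("lipfront",lf)
E
```

```text
lipFR tri [-0.001  -0.1412  0.2693] [0.59 0.51]
lipBR tri [ 0.0265 -0.1421  0.27  ] [0.09 0.08]
FL tri [ 0.0233 -0.1554  0.2745] [0.11 0.09]
BL tri [ 0.0327 -0.156   0.2743] [0.34 0.3 ]
[ -0.3015 187.2721] 0.06909975057492099
front [[415.     184.0476]
 [416.     183.8118]
 [417.     183.5149]
 [418.     183.3339]] back [[415.     176.2734]
 [416.     176.1509]
 [417.     176.1048]
 [418.     175.6425]
 [419.     175.3912]
 [420.     175.3407]
 [421.     175.2989]
 [422.     174.9874]
 [423.     174.4795]
 [424.     174.1681]
 [425.     173.5066]]
lipback 0.262 0.029685332153252485 9.217835560330731e-05
lipback 0.267 0.02784935179344246 9.152383253704866e-05
lipback 0.272 0.026013371433632436 9.086930947080429e-05
blkfront 0.262 0.027833573229912065 9.259640115352291e-05
blkfront 0.267 0.026010741498329753 9.193890970652268e-05
blkfront 0.272 0.02418790976674738 9.128141825951963e-05
blkback 0.262 0.03780136424441278 0.00034362000470367294
blkback 0.267 0.03590775506083655 0.00034118009115091804
blkback 0.272 0.034014145877260364 0.00033874017759820565
lipfront 0.262 -0.00038415679497159384 0.0002872085082035932
lipfront 0.267 -0.0020066252736218922 0.0002851691510007652
lipfront 0.272 -0.0036290937522721885 0.00028312979379795187
```

```bash
cat > edge.py <<'E'
from h import *
from scipy.ndimage import map_coordinates
np.set_printoptions(precision=4,suppress=True)
G={}
def gray(n,i):
    if (n,i) not in G:
        G[n,i]=(cv2.imread(f"pics/{n}{i}.png").astype(float).mean(2) if isinstance(i,int) else np.mean([get_image(n)["img"].astype(float).mean(2) for _ in range(6)],0))
    return G[n,i]
def edge(n,i,x,y0,y1,z,sgn,w=3.5,N=40):
    """sharpest edge near hood line x=const between y0,y1 at height z; sgn=+1: brightens toward -x (front). returns measured hood x at z, scatter, pixels"""
    im=gray(n,i);out=[]
    a=proj(n,LIP+x*X+np.array([0,0,z])+y0*Y);b=proj(n,LIP+x*X+np.array([0,0,z])+y1*Y)
    f=proj(n,LIP+(x-.01)*X+np.array([0,0,z])+y0*Y)-a;t=(b-a)/np.linalg.norm(b-a);nn=f-(f@t)*t;nn/=np.linalg.norm(nn)
    s=np.arange(-w,w+.01,.1);P=[]
    for k in np.linspace(0,1,N):
        c=a+k*(b-a)
        P.append(map_coordinates(im,[c[1]+s*nn[1],c[0]+s*nn[0]],order=3))
    P=np.array(P);
    for blk in np.array_split(np.arange(N),4):
        p=P[blk].mean(0);g=np.gradient(cv2.GaussianBlur(p.reshape(1,-1),(9,1),0)[0])*sgn
        j=int(np.argmax(g[5:-5]))+5;kk=np.mean(blk)/(N-1);q=a+kk*(b-a)+s[j]*nn
        out.append(((plane(n,q,z)-LIP)@X,g[j]))
    return np.array(out)
E
python3 - <<'E'
from edge import *
for n in("side","top"):
  for i,zt in((0,.112),(5,.239),(6,.2607),("now",.2666)):
    ys=(-.05,-.135) 
    F=edge(n,i,0,*ys,zt,-1 if n=="side" else -1);B=edge(n,i,.0275,*ys,zt,1)
    print(n,i,"front",F[:,0]*1e3,"back",B[:,0]*1e3,F[:,1].mean(),B[:,1].mean())
  for i in(0,5,6,"now"):
    F=edge(n,i,.024,-.158,-.164 if n=="side" else -.166,.272,-1,2.5);B=edge(n,i,.034,-.160,-.178,.272,1,2.5)
    print(n,i,"BLK front",F[:,0]*1e3,"back",B[:,0]*1e3)
E
```

```text
side 0 front [-0.4756 -0.6355 -0.3185 -0.1596] back [27.6614 27.6618 28.4731 28.15  ] 1.2990184928722428 2.1323689136273067
side 5 front [-1.9421 -1.8079 -1.9517 -1.8169] back [27.2165 27.6421 27.9274 27.6428] 2.2737131416921716 2.2908156465571015
side 6 front [-1.6245 -1.8998 -2.1765 -1.7732] back [27.3616 27.7775 27.7782 27.9184] 2.3097028752207063 2.3889355890851594
side now front [-1.8822 -2.0217 -2.0269 -1.8967] back [27.3625 27.6378 27.7764 27.9156] 2.334176132201245 2.4169006415708143
side 0 BLK front [24.     23.173  23.0351 23.7242] back [34.139  34.4172 33.5827 33.165 ]
side 5 BLK front [24.2757 24.4137 24.     23.7242] back [34.417  34.5563 33.4436 33.8608]
side 6 BLK front [24.8274 24.2758 24.1379 24.6898] back [34.5561 33.861  33.4436 33.4433]
side now BLK front [24.1379 24.2758 24.2758 24.4138] back [34.417  34.1391 33.4436 33.7216]
top 0 front [0.3583 0.5388 0.54   0.9021] back [27.3199 27.5    27.5    27.6813] 1.0949695734681324 3.200554413343916
top 5 front [0.     0.1579 0.3166 0.4761] back [27.5    27.5    27.6592 27.9789] 1.5099437515024867 3.6229528530429427
top 6 front [-0.1537  0.1542  0.3092  0.465 ] back [27.3453 27.6551 27.6555 27.8118] 1.5541764915669773 3.61546553235657
top now front [-0.3055  0.      0.3071  0.308 ] back [27.3464 27.5    27.809  27.9647] 1.5775862885249374 3.636719235457683
top 0 BLK front [24.1545 24.1546 23.8454 23.3815] back [33.2255 33.0701 32.7595 33.2242]
top 5 BLK front [24.309  24.1546 23.8454 23.5361] back [33.2255 33.2251 32.7595 33.2242]
top 6 BLK front [24.1545 24.1546 24.     23.5361] back [33.3804 33.0701 32.7595 33.2242]
top now BLK front [24.1545 24.1546 23.8454 23.5361] back [33.3804 33.0701 32.7595 33.3794]
```

Request:
{"op": "carry_out", "data": {
  "targets": [
    [[1, 0, 0, 0.5, 0, 0, 0], [1, 0, 0, 1, 0, 0, 0], [1, 0, 0, 1.5, 0, 0, 0], [1, 0, 0, 2, 0, 0, 0], [1, 0, 0, 2.2, 0, 0, 0], [1, 0, 0, 2.2, 0, 0, 0]]
  ]
}}

```text
time_s: 12.82
position: [0.5791, -0.042, 0.2455]
tool_rot: [[-0.107, 0.61, 0.785], [-0.137, 0.773, -0.619], [-0.985, -0.174, 0.0]]
ft_force: [-0.6, -0.4, -4.4]
grip_width: -0.0002
```

```bash
python3 - <<'E'
from edge import *
st();zt=env.observe()["position"][2]+.0232
for n in("side","top"):
    B=edge(n,"now",.0275,-.05,-.135,zt,1);print(n,zt,B[:,0].mean()*1e3)
# overlay at block top .273, pointer at .263 ; lip mid line
W=[]
for n,(x0,y0) in {"side":(396,168),"top":(352,145)}.items():
    im=cv2.merge([gray(n,"now")]*3)
    c=im[y0:y0+28,x0:x0+26]
    g=np.clip((cv2.resize(c,None,fx=15,fy=20,interpolation=cv2.INTER_CUBIC)-45)*3.2,0,255).astype(np.uint8)
    h=g.copy();f=lambda p:(int((p[0]-x0+.5)*15),int((p[1]-y0+.5)*20))
    q=lambda x,y,z:f(proj(n,LIP+x*X+y*Y+[0,0,z]))
    cv2.polylines(h,[np.array([q(.0236,-.156,.273),q(.0336,-.156,.273),q(.0336,-.156,.253),q(.0236,-.156,.253)])],True,(0,0,255),1)
    cv2.line(h,q(.0286,-.156,.263),q(.0286,-.147,.263),(0,255,0),1)
    cv2.line(h,q(.0286,-.156,.265),q(.0286,-.147,.265),(255,255,0),1)
    W+=[g,h]
cv2.imwrite("pics/l8a.png",np.hstack(W[:2]));cv2.imwrite("pics/l8b.png",np.hstack(W[2:]))
E
```

```text
t 12.8167 hood [-0.0026 -0.0048  0.2455] F [-0.6 -0.4 -4.4] q [-41.  31. 100.  81.  86. -40.] w -0.00018530421852178762 toolY [ 0.61   0.773 -0.174]
side 0.2687137739174804 27.63830779972588
top 0.2687137739174804 27.616015537859802
```

View pics/l8a.png

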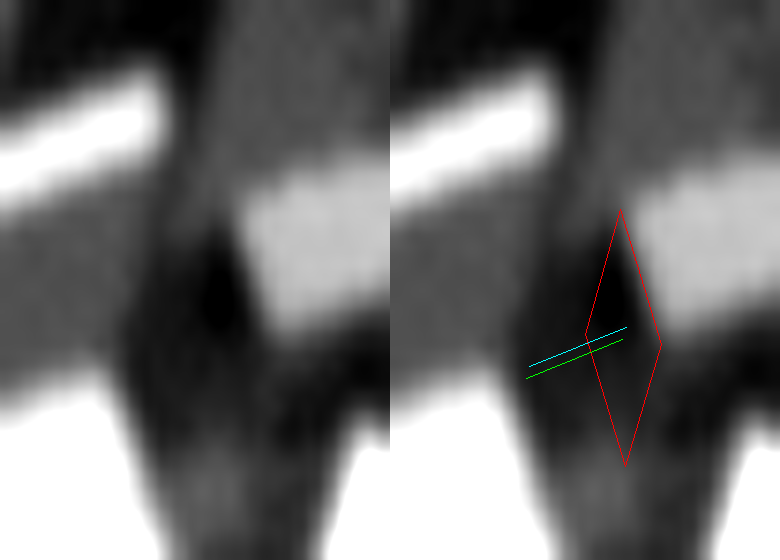

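View pics/l8b.png

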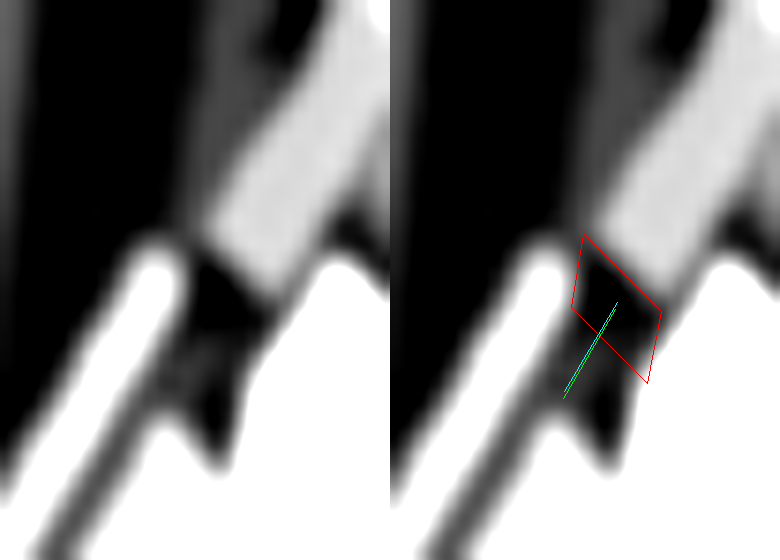

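Request:
{"op": "carry_out", "data": {
  "targets": [
    [[1, 0, 0, -3, 0, 0, 0], [1, 0, 0, -7, 0, 0, 0], [1, 0, 0, -12, 0, 0, 0], [1, -6, -8, -14, 0, 0, 0], [1, -15, -19, -14, 0, 0, 0], [1, -27, -34, -14, 0, 0, 0], [1, -40, -51, -14, 0, 0, 0], [1, -53, -67, -14, 0, 0, 0], [1, -66, -84, -14, 0, 0, 0], [1, -79, -100, -14, 0, 0, 0], [1, -86, -109, -14, 0, 0, 0], [1, -90, -114, -14, 0, 0, 0], [1, -90, -114, -14, 0, 0, 0]]
  ]
}}

```text
time_s: 14.6
position: [0.4888, -0.157, 0.2314]
tool_rot: [[-0.107, 0.611, 0.784], [-0.136, 0.772, -0.62], [-0.985, -0.173, 0.0]]
ft_force: [-0.1, -0.7, 0.4]
grip_width: 0.0002
```

```bash
python3 - <<'E'
from edge import *
st();zt=.2687
for n in("side","top"):
    B=edge(n,"now",.0275,-.05,-.135,zt,1);print(n,zt,B[:,0].mean()*1e3)
    F=edge(n,"now",.024,-.158,-.164,.272,-1,2.5);print("blk",F[:,0].mean()*1e3)
cv2.imwrite("pics/m9.png",np.hstack([cal("side")[3][100:400,150:550],cal("top")[3][100:400,200:600]])[:,:,::-1])
E
```

```text
t 14.6 hood [-0.1488 -0.0051  0.2314] F [-0.1 -0.7  0.4] q [-59.  32. 101.  69.  98. -46.] w 0.0002020298859555993 toolY [ 0.611  0.772 -0.173]
side 0.2687 27.63830992713725
blk 24.344763308598345
top 0.2687 27.654444529943035
blk 24.07725626198786
```

View pics/m9.png

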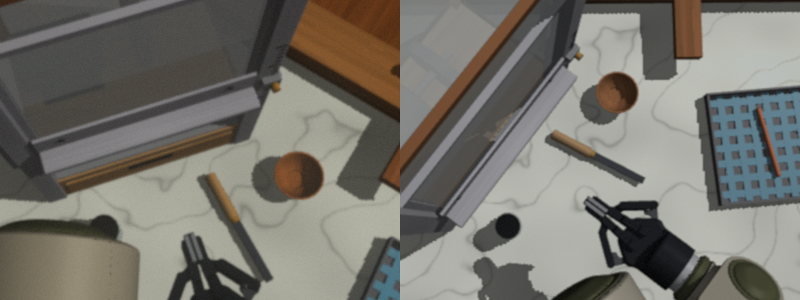

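The window stayed at its height after I backed off. The arm is clear, and the jar, file, bowl and pointer haven't moved, so I'm handing the job in.

```bash
python3 -c "
from rig import env
print(env.close_job())"
```

```text
the job is handed in; nothing more can be done
None
```

I pushed the window up with the shut fingertips under the middle of the lip, to the height I measured for the pointer. Then I lowered the fingers, backed about 150 mm away and handed the job in at about 14.6 s. The lip was never pinched.

**Lip height:** the middle of the lip's thickness stands at about 262.7 mm above the bench, a rise of about 157 mm. That comes from the TCP height and agrees with the lip's back edge in both views to 0.02 mm. After I let go, the edge reading was unchanged.

**Pointer height:** I put the tip at about 263 mm, and this is the least certain number. The tip itself was barely visible, so I took it as the middle of its block, with the block's top at about 273 mm. Different ways of measuring that top gave 271 to 275 mm, so the lip could be about 2 mm off level.

**Other checks:**
- **Forces:** the force readings I took, at the end of each move, stayed at about 5 N or less.
- **Loose things:** in the last picture the jar, file and bowl looked unmoved. The pointer block measured the same as before to about 0.2 mm.

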